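# Open the lamp case by its pop-out T-handle

### The job

Open the grey metal lamp case: push the button beside the recessed T-handle so that the handle pops out, turn the handle a full quarter turn (it gives way in one direction only, so feel for it), then raise the lid and swing it all the way back until it rests against its stop. Let go and leave the wash bottle and the carton beside the case undisturbed.

Things in the scene. Friction and masses are not known exactly. Their poses are not given: they have to be found in the camera images.
- case: Grey painted metal lamp case on the worktop, fixed in place: 200 deep (its x) x 240 wide (its y) x 112 mm high. Origin: centre of its underside, on the worktop; its x axis points to the back (hinge side), y to the left, z up. The lid is the top 24 mm (z 88 to 112), a hollow cover with a 5 mm thick top sheet and 4 mm walls. Inside lie a lamp and a carton, below z = 75 mm, that play no part.
- latch_axis (a point): Point on the turning axis of the T-handle, level with the lid's top face (case frame, lid shut: x = -53, y = -15, z = 112 mm, i.e. 47 mm behind the lid's front edge). z axis is the lid's outward normal; moves with the lid.
- handle_bar (a point): Centre of the T-handle's round steel bar: 14 mm thick, 90 mm long along this point's y axis, on an 11 mm round stem at its middle. Shut, the bar lies along the case's y in a 24 mm wide recess with its top flush with the lid, 8 mm below latch_axis, held down by a spring catch at its left end: it can be neither gripped nor turned there. Popped out, its centre stands 22 mm above the lid (15 mm of free space under the bar). Axes turn with the handle.
- button_top (a point): Centre of the top of the round steel push button, 22 mm across, 68 mm to the left (case +y) of the handle axis and 11 mm above the lid's top. It moves down 7 mm (along -z of the lid) against a spring of 1.5 N rising to about 5.5 N at the bottom; the catch lets go at about 5 mm and the handle then springs out. The nearest end of the bar is 18 mm from the button's centre, so keep the fingertip off the bar.
- button (a joint): Button travel in m: 0 up, 0.007 fully pressed.
- handle (a joint): How far the handle has popped out, m: 0 flush, 0.030 fully out. About 6 N of spring pushes it out; it stays out by itself.
- latch (a joint): Handle angle in rad, 0 shut, positive counterclockwise seen from above the lid; end stops at +1.57 and -1.57. The handle turns in one of the two directions only: in the other a stop hidden inside the case blocks it after about 0.1 rad (springing to 0.3 rad at most if forced). Which one it is cannot be seen from outside and changes from case to case. Turning takes 0.1 N m; the handle stays where it is left. The cam under the lid is clear of the case after about 0.9 rad.
- lid (a joint): Lid angle in rad: 0 shut, 1.57 upright, 1.75 against its rear stop. Positive raises the front edge. The hinge is stiff (about 0.65 N m of friction): the lid stays at any angle where it is left, and raising it by the handle takes about 9 N at first.
- lid_hinge (a point): Middle of the lid's hinge line, which runs along the case's y; case frame x = 103, z = 88 mm. Axes turn with the lid (x from the front edge to the hinge when shut).
- lid_front (a point): Middle of the lower front edge of the lid: 203 mm from lid_hinge (along the lid's -x). Moves with the lid. The half-open lid can be pushed over at this edge. On its underside a latch plate 38 mm wide lies flush with the edge (y -71 to +73 mm from the middle, 28 to 66 mm from the front); from it the cam, 42 mm long, sticks out 15 mm at the handle axis and points to the front when shut, to the left or right once turned.
- lamp_carton: Bystander: loose upright carton, 46 x 46 x 158 mm; origin at the centre of its underside. Must stay put.
- wash_bottle: Bystander: loose white wash bottle with a bent spout, 61 x 102 x 199 mm; origin at the centre of its underside. Must stay put.

How it is judged:
By the outcome, as a careful person would: the job done as asked, in the order asked, and still so for the second after the job is handed in, with the robot touching nothing.
It also fails if it takes over 58 s, if anything falls off the work surface, if the arm or the gripper's body presses on something with over 40 N, if the wrist force passes 120 N, or if a joint passes its speed limit or range.

### The arm

A 7-joint arm with a two-finger parallel gripper is mounted at the origin on a cart in front of the work surface, level with it; the furniture and walls round the work are solid. World frame = base frame: x ahead of the robot, y to its left, z up, the work surface at z = 0. Lengths are in mm, angles in degrees, forces in N, time in s.
With the tool pointing down it reaches from about 425 to 875 mm from the base axis. Payload 9.9 kg.
Tool frame: the origin (TCP) lies on the centre line of the jaws, within the pads' length; the fingertips stand env.tcp_to_tips ahead of it and the grasp point (between the pads) lies 11 mm behind it (env.tcp_to_tips is the distance from the TCP to the fingertips, in mm); y points along the fingers, z is the direction in which the jaws open and shut, and the axes are right-handed (so a half turn about y gives the same grasp; the last joint's range is limited). The gripper opens to 85 mm and grips with 20 to 120 N. Pads are 22 mm wide; open, the fingers measure 114 mm over their backs; the gripper's body (76 mm by 85 mm) begins 54 mm behind the grasp point. The pads swing forward as they close: fully open they stand 13 mm farther back than shut.
Start: joints at [-71.264, 32.985, 1.427, 82.34, -0.859, 64.687, -3.237], TCP at [269.55, 618.847, 239.289] pointing down, gripper open.
Joint ranges: [-157.87, 157.87], [-19.46, 123.44], [-87.15, 90], [11.01, 140.99], [-62.26, 242.26], [9.8, 113.94], [-161.44, 161.44]. Speed limits (degrees/s): [127.2, 127.2, 172.46, 172.46, 180, 180, 180].

### API

Orientations are given as a 3x3 rotation matrix whose columns are the frame's x, y, z axes.
In Python, from plant import env gives the robot as it stands. The module is installed in compiled form; this text tells all that it offers. Calls block until the motion is done:
- env.move_to(position, orientation): joint-space move of the TCP to a pose.
- env.move_linear(position, velocity=150, attitude=None, contact_N=None): straight line of the TCP; attitude=None keeps the orientation; velocity is the mean speed in mm/s. With contact_N (N) it stops when the force on the tool has changed by that much, and returns True; else False.
- env.movej(angles): joint-space move.
- env.set_gripper(opening): finger opening in mm; the grip force is fixed at half the most; returns when the fingers have stopped.
- env.dwell(seconds).
- env.ik(position, orientation): joint angles nearest the present ones, or None.
- env.capture(name): name is "scene" or "top" or "wrist"; returns (picture, depth): 420x560x3 uint8, red, green, blue; 420x560 float32, mm along the optical axis (not along the pixel's ray), 0 where there is no reading.
- env.calibration(name): a dict with "K" (3x3 intrinsics, pixels), "eye" and "attitude" of the camera in the world; the wrist camera has in their place "hand_eye" (4x4, takes a point from camera to tool coordinates, whose origin is the TCP and whose axes are the tool frame's). Camera axes: x right, y up, looking along -z (the intrinsics and any distortion apply to the point x, -y, -z); pixel columns grow to the right and rows downward; lengths in mm; the calibration is good to about 2 mm. A picture is of the moment at which its call begins: read the wrist's pose just before it. calibration takes no time and is no camera call.
A pose or a line that the arm cannot do raises env.PlanningError and nothing moves.
- env.sign_off(): hands the job in, once; it reports no verdict.
Trained networks look in the newest picture that a camera, given by its name, has taken for a name from the list of things; names that differ only in an ending like _2 or _b are one class to them, and where a whole thing is asked for, a point or a joint stands for the part that bears it (a point fixed in the world has none). Each returns a list of dicts, best first, with "conf" (0 to 1); they miss things now and then, are a little off and sometimes report something else, mostly with a low value. They report only what shows in the picture. A call takes as long as a camera call.
- env.recognise(camera, thing): "centre" ([column, row] in pixels, amid what is visible of it).
- env.masks_of(camera, thing): "mask" (420x560 bool, what is visible of it) and "centre" ([column, row] in pixels, amid what is visible of it).
Readings, each from a call of its own:
- env.current_t(): time.
- env.current_qpos(): joint angles.
- env.current_qvel(): joint speeds.
- env.current_joint_efforts(): joint torques, N m.
- env.current_ee_pos(): TCP position.
- env.current_ee_rot(): TCP orientation.
- env.current_force(): force on the tool from outside, world axes, zero at the start.
- env.current_wrist_torque(): the same for the moment, N m.
- env.current_grip_width(): finger opening in mm.
Only numpy, scipy, OpenCV 4.12 (cv2) and the standard library are available. Lean on these libraries where they do the work, as an engineer would, in place of code of your own. Each camera call takes 0.05 s, during which the arm holds its last target.

## Working session

There is one attempt and no reset: what is moved stays moved. The work goes in short steps, each a Python script; the robot and the scene stay as the last script left them, time stands still between calls to the robot, and variables do not carry over. Pictures are saved under pics/ and viewed, and the job is handed in when it is done.

```bash
mkdir -p pics
cat > h.py <<'E'
import numpy as np, cv2
from plant import env
def save(n,p): cv2.imwrite('pics/'+n+'.png',cv2.cvtColor(p,cv2.COLOR_RGB2BGR))
def campose(cam,pos=None,rot=None):
    c=env.calibration(cam)
    if 'eye' in c: return np.array(c['K']),np.array(c['eye'],float),np.array(c['attitude'],float)
    H=np.array(c['hand_eye']); return np.array(c['K']), rot@H[:3,3]+pos, rot@H[:3,:3]
def world(cam,uv,d,pos=None,rot=None):
    K,e,R=campose(cam,pos,rot); u,v=uv
    p=np.array([(u-K[0,2])/K[0,0]*d,-(v-K[1,2])/K[1,1]*d,-d]); return R@p+e
def ray(cam,uv,pos=None,rot=None):
    K,e,R=campose(cam,pos,rot); u,v=uv
    p=np.array([(u-K[0,2])/K[0,0],-(v-K[1,2])/K[1,1],-1]); return e,R@p
E
python3 - <<'E'
from h import *
print(env.current_t(),env.current_ee_pos(),env.current_ee_rot(),env.tcp_to_tips,env.current_grip_width())
for c in ['scene','top']:
    p,d=env.capture(c); save(c+'0',p); np.save(c+'0.npy',d)
    k=env.calibration(c); print(c,k)
    for t in ['case','button_top','handle_bar','lamp_carton','wash_bottle']:
        r=env.recognise(c,t)
        for x in r[:2]:
            u,v=map(int,x['centre']); dd=d[v,u]; print(t,x['conf'],x['centre'],dd,world(c,x['centre'],dd))
print(env.calibration('wrist'))
print(env.current_t())
E
```

```text
0.0 [269.39459391 618.44997698 238.47790474] [[ 9.16842844e-01 -5.21544324e-04  3.99247952e-01]
 [-3.99248275e-01 -1.48994821e-03  9.16841641e-01]
 [ 1.16685216e-04 -9.99998754e-01 -1.57427402e-03]] 8.0 85.71365901987059
scene {'K': array([[437.76293533,   0.        , 279.23603065],
       [  0.        , 437.76293533, 210.04163969],
       [  0.        ,   0.        ,   1.        ]]), 'eye': array([ -5.92462455,  31.60021065, 625.66621344]), 'attitude': array([[-0.54446335,  0.53554556, -0.64556225],
       [-0.83856436, -0.32989919,  0.43356239],
       [ 0.01922195,  0.77740432,  0.62870743]])}
case 0.88 [295.6, 214.6] 822.6303 [ 503.80439878 -348.02186735  102.40432337]
button_top 0.5 [282.5, 208.9] 807.3656 [ 513.13020724 -324.18569767  119.82201561]
handle_bar 0.54 [317.0, 204.8] 840.0162 [ 502.29031968 -396.68365738  106.75392302]
lamp_carton 0.92 [204.2, 208.9] 835.0207 [ 612.22801669 -211.12875715   99.62418929]
wash_bottle 0.62 [387.0, 188.6] 909.53204 [ 483.18796948 -565.18923815   92.77294905]
top {'K': array([[498.91770703,   0.        , 274.38073578],
       [  0.       
[... 629 characters left out ...]
6398858 ]
wash_bottle 0.57 [379.0, 233.9] 1108.4475 [ 501.98319435 -575.41499189  153.43043639]
wash_bottle 0.19 [292.0, 211.1] 1152.5905 [ 559.89494397 -385.22958789  111.61278063]
{'K': array([[368.61285237,   0.        , 272.72901095],
       [  0.        , 368.61285237, 209.99766062],
       [  0.        ,   0.        ,   1.        ]]), 'hand_eye': array([[-1.72147087e-04, -9.65565496e-01, -2.60160035e-01,
        -6.56774684e+01],
       [ 4.74750565e-04,  2.60159930e-01, -9.65565423e-01,
        -1.35276061e+02],
       [ 9.99999872e-01, -2.89730399e-04,  4.13616991e-04,
         2.76062973e-01],
       [ 0.00000000e+00,  0.00000000e+00,  0.00000000e+00,
         1.00000000e+00]])}
0.6
```

View pics/scene0.png

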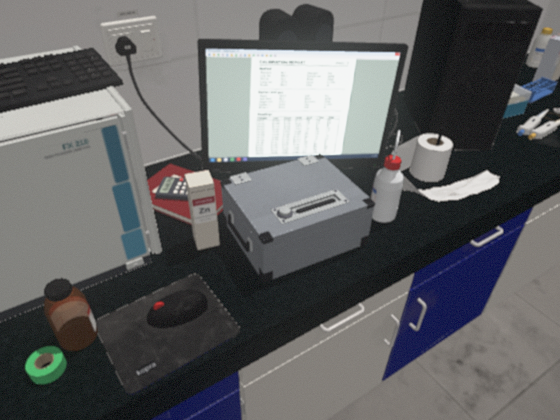

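View pics/top0.png

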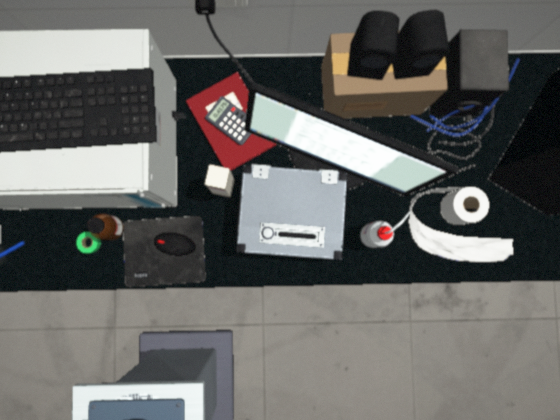

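Run:
```python
from h import *
p,d=env.capture('top')
m=env.masks_of('top','case')[0]['mask']
v,u=np.nonzero(m&(d>0)); K,e,R=campose('top')
dd=d[v,u]; P=np.c_[(u-K[0,2])/K[0,0]*dd,-(v-K[1,2])/K[1,1]*dd,-dd]@R.T+e
s=(P[:,2]>95)&(P[:,2]<120); print(len(P),s.sum(),np.median(P[s,2]))
r=cv2.minAreaRect(P[s,:2].astype(np.float32)); print(r, cv2.boxPoints(r))
# obstacles behind: height map
vv,uu=np.nonzero(d>0);dd=d[vv,uu];Q=np.c_[(uu-K[0,2])/K[0,0]*dd,-(vv-K[1,2])/K[1,1]*dd,-dd]@R.T+e
for y0 in range(-560,-180,40):
    row=[]
    for x0 in range(420,900,30):
        k=(abs(Q[:,0]-x0)<15)&(abs(Q[:,1]-y0)<20); row.append(int(Q[k,2].max()) if k.any() else -1)
    print(y0,row)
big=cv2.resize(p[140:280,200:420],None,fx=3.6,fy=3.6,interpolation=cv2.INTER_CUBIC); save('topz',big)
q=env.current_qpos();print(q)
```

```text
9156 8894 112.11776727637687
((561.0865478515625, -385.4482116699219), (241.48028564453125, 204.1867218017578), 84.64306640625) [[ 448.16678 -496.12958]
 [ 651.46173 -515.19244]
 [ 674.00635 -274.76685]
 [ 470.71136 -255.70398]]
-560 [8, 7, 132, 150, 115, 7, 6, 198, 347, 345, -1, -1, 3, 201, 354, 356]
-520 [5, 7, 10, 110, 114, 116, 117, 118, 348, 351, 325, -1, -1, 200, 354, 353]
-480 [7, 117, 118, 120, 117, 119, 117, 119, 161, 353, 353, -1, -1, 200, 200, 201]
-440 [8, 116, 118, 118, 117, 117, 117, 117, 116, 350, 356, 331, -1, -1, 7, 7]
-400 [6, 115, 117, 117, 119, 119, 118, 119, 117, 113, 358, 357, -1, -1, -1, 5]
-360 [8, 116, 119, 119, 119, 116, 117, 118, 117, 6, 277, 362, 335, -1, -1, 4]
-320 [6, 110, 119, 128, 117, 118, 117, 117, 121, 91, 97, 362, 363, -1, -1, -1]
-280 [6, 5, 117, 117, 118, 116, 116, 117, 117, 89, 23, 288, 356, 41, 32, 72]
-240 [6, 5, 116, 114, 66, 50, 159, 163, 162, 23, 24, 37, 38, 38, 36, 32]
-200 [7, 7, 7, 7, 7, 8, 160, 163, 162, 24, 27, 25, 35, 35, 35, 32]
[-71.2647466   32.9818804    1.42712051  82.33923868  -0.86206685
  64.68710738  -3.23585003]
```

```bash
sleep 3; ls pics
```

```text
scene0.png
top0.png
topz.png
```

View pics/topz.png

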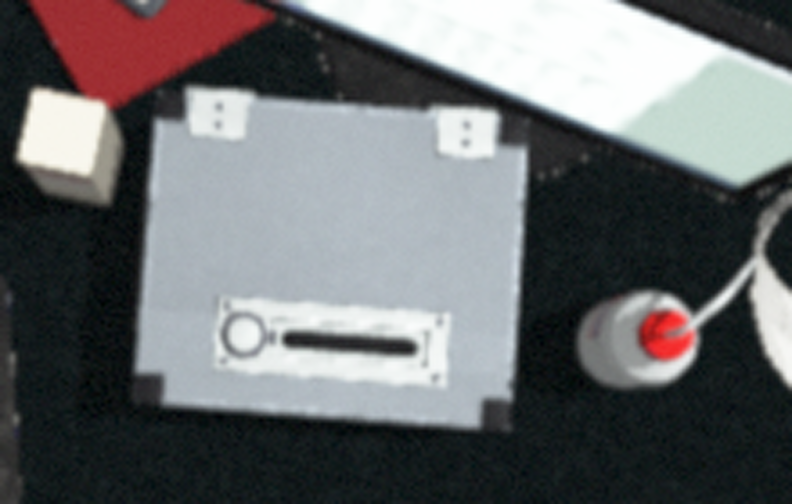

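Run:
```python
from h import *
for cam in ['top','scene']:
    d=np.load(cam+'0.npy'); K,e,R=campose(cam)
    vv,uu=np.nonzero(d>0);dd=d[vv,uu];Q=np.c_[(uu-K[0,2])/K[0,0]*dd,-(vv-K[1,2])/K[1,1]*dd,-dd]@R.T+e
    c=np.array([560,-385]);X=np.array([.9956,-.0934]);Y=np.array([.0934,.9956])
    q=np.c_[(Q[:,:2]-c)@X,(Q[:,:2]-c)@Y,Q[:,2]]
    for z0 in (150,200,250,300,350):
        print(cam,z0,[ (y0,int(q[k,0].min())) for y0 in range(-160,161,40) if (k:=(abs(q[:,1]-y0)<20)&(abs(q[:,2]-z0)<25)&(q[:,0]>80)).any()])
# candidates for IK
X=np.array([.9956,-.0934,0]);Y=np.array([.0934,.9956,0]);Z=np.array([0,0,1.])
c=np.array([560,-385,0])
def P(x,y,z): return c+X*x+Y*y+Z*z
for s in (1,-1):
  for a in (0,90,-90,180):
    t=np.radians(a); x=X*np.cos(t)+Y*np.sin(t); R=np.c_[x,-Z,np.cross(x,-Z)]
    for p in (P(-53,-15,250),P(-53,-15,134),P(65,-15,246),P(130,40,290)):
        q=env.ik(p,R); print(a,p.round(),None if q is None else np.round(q))
  break
```

```text
top 150 [(-160, 100), (-120, 112), (-80, 124), (-40, 136), (0, 149), (40, 161), (80, 174), (120, 186), (160, 80)]
top 200 [(-160, 103), (-120, 115), (-80, 128), (-40, 139), (0, 152), (40, 164), (80, 177), (120, 189), (160, 403)]
top 250 [(-160, 106), (-120, 118), (-80, 132), (-40, 144), (0, 155), (40, 168), (80, 181), (120, 191), (160, 396)]
top 300 [(-160, 110), (-120, 122), (-80, 135), (-40, 147), (0, 160), (40, 172), (80, 184), (120, 192), (160, 388)]
top 350 [(-160, 110), (-120, 124), (-80, 136), (-40, 149), (0, 161), (40, 173), (80, 186), (120, 196)]
scene 150 [(-160, 95), (-120, 107), (-80, 118), (-40, 131), (0, 144), (40, 155), (80, 168), (120, 182), (160, 80)]
scene 200 [(-160, 98), (-120, 111), (-80, 124), (-40, 135), (0, 149), (40, 160), (80, 173), (120, 183), (160, 400)]
scene 250 [(-160, 102), (-120, 116), (-80, 127), (-40, 138), (0, 152), (40, 161), (80, 176), (120, 186), (160, 390)]
scene 300 [(-160, 106), (-120, 118), (-80, 129), (-40, 143), (0, 155), (40, 167), (80, 179), (120, 189), (160, 384)]
scene 350 [(-160, 107), (-120, 118), (-80, 132), (-40, 145), (0, 157), (4
[... 328 characters left out ...]
 -50.   82. -106.]
90 [ 506. -395.  134.] [ -1.  61.  78.  96. -61.  76. -97.]
90 [ 623. -406.  246.] [   2.   59.   78.   70.  -57.   90. -116.]
90 [ 693. -357.  290.] [   1.   59.   78.   58.  -57.   97. -128.]
-90 [ 506. -395.  250.] [ 10.  35.  43.  88. -25.  67.  52.]
-90 [ 506. -395.  134.] [ 12.  41.  38.  96. -30.  53.  56.]
-90 [ 623. -406.  246.] [  5.  51.  60.  70. -43.  81.  55.]
-90 [ 693. -357.  290.] [  5.  49.  51.  58. -36.  86.  41.]
180 [ 506. -395.  250.] [  3.  41.  59.  88. -36.  72. -28.]
180 [ 506. -395.  134.] [  9.  44.  46.  96. -37.  56. -28.]
180 [ 623. -406.  246.] [  2.  58.  77.  70. -56.  90. -27.]
180 [ 693. -357.  290.] [  2.  53.  64.  58. -46.  91. -43.]
```

Run:
```python
from h import *
d=np.load('top0.npy'); K,e,R=campose('top')
vv,uu=np.nonzero(d>0);dd=d[vv,uu];Q=np.c_[(uu-K[0,2])/K[0,0]*dd,-(vv-K[1,2])/K[1,1]*dd,-dd]@R.T+e
k=(Q[:,2]>120)&(Q[:,1]>-150)&(Q[:,0]>300);print(Q[k].min(0),Q[k].max(0))
X=np.array([.9956,-.0934,0]);Y=np.array([.0934,.9956,0]);Z=np.array([0,0,1.]);c=np.array([560,-385,0])
def Rt(a):
    t=np.radians(a); x=X*np.cos(t)+Y*np.sin(t); return np.c_[x,-Z,np.cross(x,-Z)]
R0=env.current_ee_rot()
for p,r in [((230,450,330),R0),((460,60,330),Rt(-90)),((420,-280,330),Rt(-90)),((506,-380,300),Rt(-90))]:
    q=env.ik(p,r);print(p,None if q is None else np.round(q))
```

```text
[ 519.23983591 -149.97759842  120.00728827] [984.94551343 273.79764356 376.35693219]
(230, 450, 330) [-70.  14.   2.  99.  -0.  67.  -1.]
(460, 60, 330) [-38.  11.  31. 105.  -7.  65. -10.]
(420, -280, 330) [ -5.  18.  47. 100. -15.  68.  40.]
(506, -380, 300) [  8.  32.  44.  85. -23.  72.  49.]
```

```bash
cat >> h.py <<'E'
Z=np.array([0,0,1.])
def axes(yaw): 
    t=np.radians(yaw); return np.array([np.cos(t),np.sin(t),0]),np.array([-np.sin(t),np.cos(t),0])
YAW=-5.36
def Rt(a,yaw=None):
    X,Y=axes(YAW if yaw is None else yaw); t=np.radians(a); x=X*np.cos(t)+Y*np.sin(t); return np.c_[x,-Z,np.cross(x,-Z)]
E
python3 - <<'E'
from h import *
R0=env.current_ee_rot()
try:
    env.move_to((230,450,380),R0); env.move_to((400,40,420),Rt(-90)); env.move_to((420,-280,380),Rt(-90))
    env.move_to((506,-400,300),Rt(-90))
except env.PlanningError as e: print('PE',e)
print(env.current_t(),env.current_ee_pos(),env.current_qpos())
pos,rot=env.current_ee_pos(),env.current_ee_rot()
p,d=env.capture('wrist');save('w1',p);np.savez('w1.npz',d=d,p=p,pos=pos,rot=rot)
for t in ['button_top','handle_bar','case','latch_axis']:
    for x in env.recognise('wrist',t)[:2]:
        u,v=map(int,x['centre']);print(t,x['conf'],x['centre'],d[v,u],world('wrist',x['centre'],d[v,u],pos,rot).round(1))
print(env.current_t(),env.current_force())
E
```

```text
5.1583 [ 506.25685085 -399.28132493  300.17707876] [  3.69399063  39.00136213  59.57113096  83.02248822 -33.82216312
  77.20128533  59.74595943]
button_top 0.95 [270.0, 99.9] 298.20322 [ 511.  -325.1  124.4]
handle_bar 0.77 [271.9, 176.2] 325.58066 [ 506.5 -389.2  113.3]
case 0.83 [328.6, 144.3] 319.55966 [ 558.1 -366.2  112.1]
latch_axis 0.65 [328.5, 142.8] 318.25595 [ 557.9 -364.8  113.1]
5.4083 [-0.5359355   0.43728942 -0.13995582]
```

View pics/w1.png

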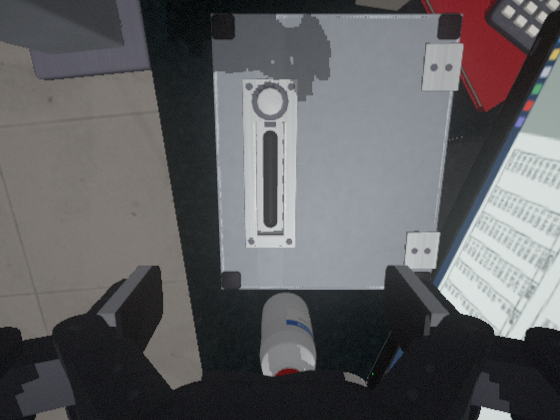

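Run:
```python
from h import *
env.move_linear((512,-330,270),velocity=150)
pos,rot=env.current_ee_pos(),env.current_ee_rot()
p,d=env.capture('wrist');save('w2',p);np.savez('w2.npz',d=d,p=p,pos=pos,rot=rot)
for t in ['button_top','handle_bar']:
    for x in env.recognise('wrist',t)[:2]:
        u,v=map(int,x['centre']);print(t,x['conf'],x['centre'],d[v,u],world('wrist',x['centre'],d[v,u],pos,rot).round(1))
print(env.current_t(),env.current_force())
```

```text
button_top 0.69 [271.9, 190.5] 288.43323 [ 512.  -325.2  123.4]
button_top 0.35 [424.2, 34.2] 226.66637 [ 615.2 -228.7  158.9]
handle_bar 0.83 [269.5, 259.4] 314.98114 [ 504.1 -387.2  112.8]
handle_bar 0.71 [324.6, 219.0] 306.43362 [ 553.1 -355.8  112.1]
6.2167 [-0.09955809  0.15849028  0.52332006]
```

View pics/w2.png

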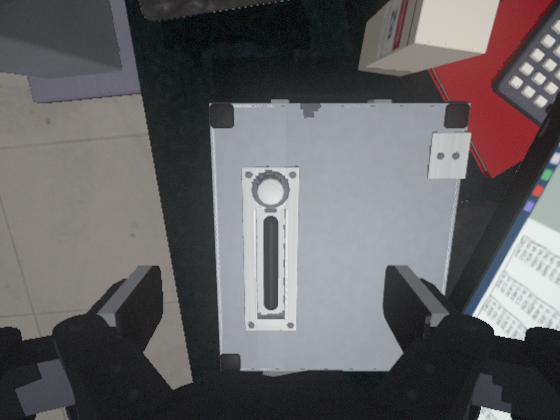

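Run:
```python
from h import *
a=np.load('w1.npz');b=np.load('w2.npz')
def tri(u1,u2):
    A=np.zeros((3,3));B=np.zeros(3)
    for u,s in((u1,a),(u2,b)):
        e,r=ray('wrist',u,s['pos'],s['rot']);r/=np.linalg.norm(r);M=np.eye(3)-np.outer(r,r);A+=M;B+=M@e
    return np.linalg.solve(A,B).round(1)
print('btn',tri((270,100),(270.5,190)),'bar ends',tri((270.3,131),(270.5,215)),tri((269.5,228),(270.5,311)),'FL',tri((212,14),(210,103)),'plate corners',tri((244,80),(244,167)),tri((298,80),(298,167)))
def pl(uv,s,z):
    e,r=ray('wrist',uv,s['pos'],s['rot']);return (e+r*(z-e[2])/r[2]).round(1)
print('FL',pl((212,14),a,112),'FR',pl((222,288),a,112),pl((210,103),b,112),pl((220,369),b,112))
print('bar',pl((270,180),a,112),pl((270.5,263),b,112),'btn',pl((270,100),a,123),pl((270.5,190),b,123))
```

```text
btn [ 511.  -325.1  121.8] bar ends [ 508.5 -350.7  103.3] [ 499.9 -437.8  110.4] FL [ 471.  -255.1  111.4] plate corners [ 491.  -306.8  109.6] [ 535.1 -310.9  109.6]
FL [ 471.3 -255.3  112. ] FR [ 448.5 -493.4  112. ] [ 471.  -255.1  112. ] [ 447.5 -492.8  112. ]
bar [ 504.5 -392.7  112. ] [ 504.6 -390.9  112. ] btn [ 511.  -325.1  123. ] [ 510.9 -324.8  123. ]
```

```bash
sed -i 's/^YAW=.*/YAW=-5.5/' h.py
cat >> h.py <<'E'
C=np.array([558.9,-383.6,0])
def P(x,y,z): 
    X,Y=axes(YAW); return C+X*x+Y*y+Z*z
E
python3 - <<'E'
from h import *
env.set_gripper(0)
p=P(-53,55,0)
env.move_to(p+Z*(123+8+20),Rt(-90))
print(env.current_t(),env.current_force())
f0=env.current_force()
r=env.move_linear(p+Z*(123+8-3),velocity=40,contact_N=1.5);print(r,env.current_ee_pos(),env.current_force()-f0)
z0=env.current_ee_pos()[2]
r=env.move_linear(p+Z*(123+8-9.5),velocity=20,contact_N=14);print(r,env.current_ee_pos(),env.current_force()-f0)
env.dwell(.2);print(env.current_force()-f0)
env.move_linear(p+Z*(123+8+50),velocity=150)
env.set_gripper(85)
env.move_linear(P(-53,-15,190),velocity=200)
pos,rot=env.current_ee_pos(),env.current_ee_rot()
q,d=env.capture('top');save('t2',q[140:280,200:420].repeat(3,0).repeat(3,1))
v=np.nonzero(d>0);dd=d[v];K,e,R=campose('top')
q,d=env.capture('wrist');save('w3',q)
print(env.current_t(),pos)
E
```

```text
7.5333 [-0.18780483 -0.84091635  0.19325539]
True [ 511.62333471 -323.70226228  129.37491827] [0.95270372 0.15942375 1.46770534]
True [ 511.66817925 -323.71965919  124.04215006] [-1.07713081  2.70083541  9.59744893]
[-2.21084547  3.10031677  9.92771096]
10.5583 [ 504.3299135  -393.96763517  189.91591068]
```

View pics/w3.png

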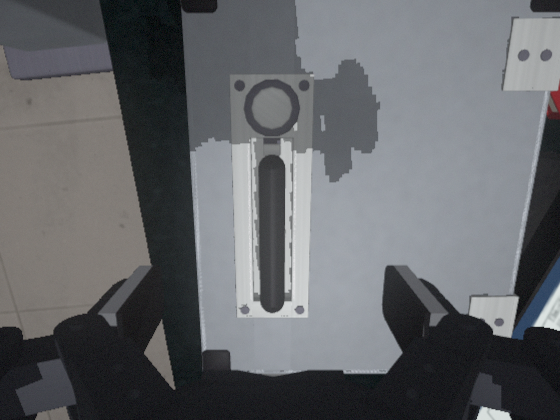

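Run:
```python
from h import *
pos,rot=env.current_ee_pos(),env.current_ee_rot()
q,d=env.capture('wrist')
for uv in [(272,170),(272,230),(272,300),(222,200),(272,105)]:
    print(uv,world('wrist',uv,d[uv[1],uv[0]],pos,rot).round(1))
K,e,R=campose('wrist',pos,rot)
v,u=np.nonzero((d>0));dd=d[v,u];Q=np.c_[(u-K[0,2])/K[0,0]*dd,-(v-K[1,2])/K[1,1]*dd,-dd]@R.T+e
X,Y=axes(YAW);c=np.c_[(Q-C)@X,(Q-C)@Y,Q[:,2]]
k=(c[:,2]>128)&(c[:,2]<150)&(abs(c[:,0]+53)<20)&(abs(c[:,1])<70)
print(k.sum(),c[k].min(0),c[k].max(0),c[k].mean(0))
print(env.current_t())
```

```text
(272, 170) [ 508.2 -355.4  141.5]
(272, 230) [ 505.2 -387.   141. ]
(272, 300) [ 501.4 -426.8  142.2]
(222, 200) [ 476.6 -374.8  112.8]
(272, 105) [ 511.2 -323.9  123.2]
4131 [-60.96997415 -59.25286871 128.18695063] [-45.80195308  35.19987279 143.71282842] [-53.59732491  -8.81360426 139.68858185]
10.6083
```

Run:
```python
from h import *
env.set_gripper(50)
g=P(-53.3,-15,132)
env.move_linear(g,velocity=120)
print(env.current_t(),env.current_force(),env.current_wrist_torque())
env.set_gripper(0)
print(env.current_grip_width(),env.current_ee_pos(),env.current_force(),env.current_wrist_torque())
t0=env.current_wrist_torque()
for a in (4,8,12):
    env.move_linear(g,velocity=60,attitude=Rt(-90+a)); print(a,env.current_t(),env.current_wrist_torque()-t0,env.current_force())
```

```text
11.6833 [-0.22169157  0.55158539 -0.18780787] [-0.00112075  0.04110153 -0.01589556]
11.444112980671902 [ 504.30748391 -393.68657484  132.65637964] [-1.66720356  1.43257205  4.68226003] [0.10487676 0.41924507 0.05048889]
4 12.3583 [-0.08007941 -0.04377738  0.04160025] [-2.10479087  0.92585353  5.00616024]
8 12.6083 [-0.06556457 -0.039244   -0.1900135 ] [-1.94098854 -0.03282954  4.21093192]
12 12.8583 [-0.09333434 -0.04935611 -0.94686604] [-1.59876397  0.24236613  4.07303714]
```

Run:
```python
from h import *
g=P(-53.3,-15,132)
for a in (0,-12,-20):
    env.move_linear(g,velocity=60,attitude=Rt(-90+a)); print(a,env.current_t(),env.current_wrist_torque()[2])
if abs(env.current_wrist_torque()[2])<0.4:
  for a in (-50,-75,-88,-91):
    env.move_linear(g,velocity=60,attitude=Rt(-90+a)); print(a,env.current_t(),env.current_wrist_torque()[2],env.current_force(),env.current_grip_width())
q=env.capture('scene')[0];save('s4',q[130:300,180:420].repeat(3,0).repeat(3,1))
print(env.current_qpos())
```

```text
0 13.2167 -0.062213628383793865
-12 13.575 -0.0821595209213392
-20 13.8667 -0.11104836421914191
-50 14.5417 -0.045274964794931656 [-1.53622285 -2.36792872  4.28001115] 11.5489519443063
-75 15.125 -0.08321294199002129 [-1.86733201 -2.67167719  4.83241723] 11.687520361183587
-88 15.5 -0.07264154357999893 [-0.13450605 -3.76054146  4.68856376] 11.498399431762342
-91 15.75 0.11695559427499742 [-2.37155196 -3.6180566   4.34563652] 11.869147739374554
[ -0.21882622  57.5474908   72.69397424  96.66463417 -57.98911841
  71.82978004 -10.15977211]
```

View pics/s4.png

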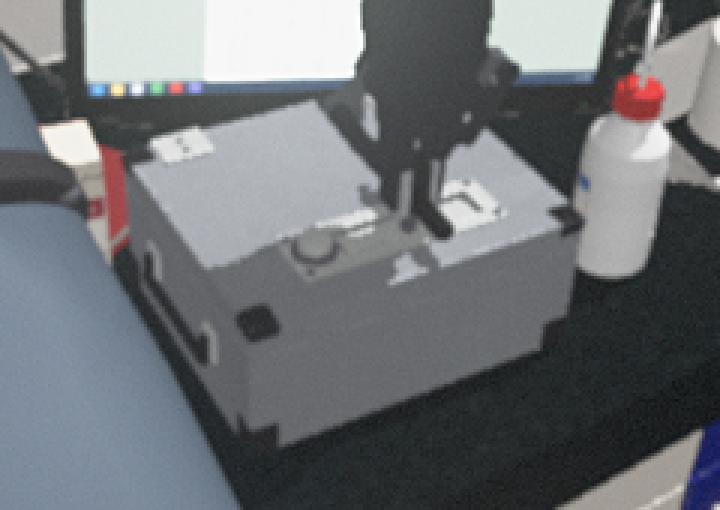

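Run:
```python
from h import *
q,d=env.capture('scene');save('s5',q)
q2=env.capture('top')[0];save('t5',q2)
```

```text
(no output)
```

View pics/s5.png

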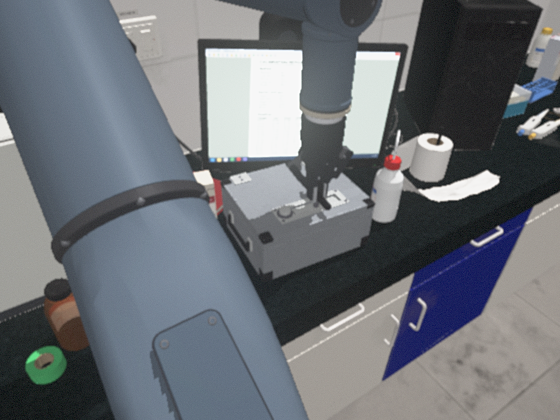

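View pics/t5.png

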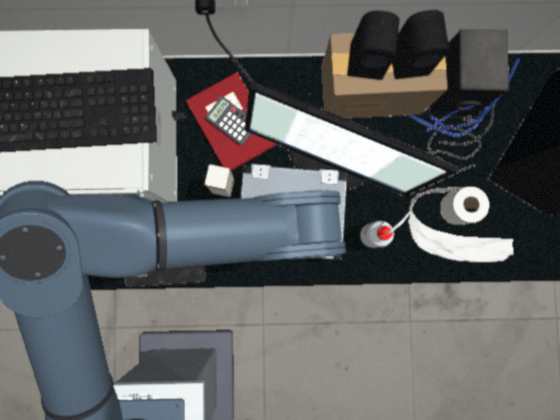

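```bash
cat > fk.py <<'E'
import numpy as np, itertools
from scipy.optimize import least_squares
from scipy.spatial.transform import Rotation as Ro
def rot(ax,a): return Ro.from_euler(ax,a,degrees=True).as_matrix()
def fk(q,p,s,full=False):
    o,d1,L1,a1,L2,a2,L3,a3,o2,o3=p[:10]
    T=rot('z',o+s[0]*q[0]); x=np.array([0,0,d1])
    pts=[x]
    T=T@rot('y',q[1]+o2); x=x+T@[0,0,L1]
    T=T@rot('z',s[1]*q[2]); x=x+T@[a1,0,0]; pts.append(x)
    T=T@rot('y',s[2]*q[3]+o3); x=x+T@[a2,0,L2]
    pts.append(x)
    T=T@rot('z',s[3]*q[4])@rot('y',s[4]*q[5]+p[10]); x=x+T@[a3,0,L3]
    return (x,pts,T) if full else x
E
python3 - <<'E'
from h import *; from fk import *
rng=np.random.default_rng(0); D=[]
for i in range(60):
    p=np.array([rng.uniform(350,700),rng.uniform(-500,300),rng.uniform(120,420)])
    R=Rt(rng.uniform(-180,180))@rot('x',rng.uniform(-30,30))@rot('z',rng.uniform(-30,30))
    q=env.ik(p,R)
    if q is not None: D.append((q,p))
print(len(D))
best=None
for s in itertools.product((1,-1),repeat=5):
    f=lambda p:np.concatenate([fk(q,p,s)-x for q,x in D])
    r=least_squares(f,[0,200,350,0,350,0,250,0,0,0,0],max_nfev=60)
    if best is None or r.cost<best[0]: best=(r.cost,s,r.x)
print(best[0]/len(D),best[1],best[2].round(2)); np.savez('fk.npz',s=best[1],p=best[2])
E
```

```text
58
146.92493388038818 (-1, 1, 1, 1, 1) [  -3.37  284.5  -574.06    7.82 -400.09   -5.48  330.17 -112.67  181.
 -362.41  200.69]
```

```bash
cat > fk.py <<'E'
import numpy as np
from scipy.optimize import least_squares
from scipy.spatial.transform import Rotation as Ro
AX='zyzyzyz'
def fk(q,p,s,full=False):
    off=p[:7]; tr=p[7:31].reshape(8,3)
    T=np.eye(3); x=tr[0].copy(); pts=[x]
    for i in range(7):
        T=T@Ro.from_euler(AX[i],s[i]*q[i]+off[i]*50,degrees=True).as_matrix()
        x=x+T@tr[i+1]; pts.append(x)
    return (x,pts,T) if full else (x,T)
E
python3 - <<'E'
from h import *; from fk import *
rng=np.random.default_rng(0); D=[]
for i in range(80):
    p=np.array([rng.uniform(350,700),rng.uniform(-500,300),rng.uniform(120,420)])
    R=Rt(rng.uniform(-180,180))@Ro.from_euler('xz',rng.uniform(-30,30,2),degrees=True).as_matrix()
    q=env.ik(p,R)
    if q is not None: D.append((np.array(q),p,R))
d0=np.load('fk.npz');s=list(d0['s'])+[1]
best=None
for s in ([-1,1,1,1,1,1,1],[-1,1,1,1,1,1,-1],[-1,1,-1,1,-1,1,1],[-1,1,-1,1,-1,1,-1]):
    def f(p):
        o=[]
        for q,x,R in D:
            y,T=fk(q,p,s); o+=list(y-x)+list(((T@tool(p))-R).ravel()*200)
        return np.array(o+list(p*1e-3))
    tool=lambda p: Ro.from_rotvec(p[31:34]).as_matrix()
    for init in range(4):
        p0=np.zeros(34); p0[7+2]=280;p0[7+8]=380;p0[7+14]=380;p0[7+23]=250
        p0[31:34]=Ro.random(random_state=init).as_rotvec()
        r=least_squares(f,p0,max_nfev=40)
        if best is None or r.cost<best[0]: best=(r.cost,s,r.x)
        print(s,init,r.cost)
        if r.cost<50: break
print(best[0]/len(D),best[1],best[2].round(2)); np.savez('fk.npz',s=best[1],p=best[2])
E
```

```text
[-1, 1, 1, 1, 1, 1, 1] 0 6799523.174599344
[-1, 1, 1, 1, 1, 1, 1] 1 7404184.222124455
[-1, 1, 1, 1, 1, 1, 1] 2 6979719.022326376
[-1, 1, 1, 1, 1, 1, 1] 3 7010793.5849463185
[-1, 1, 1, 1, 1, 1, -1] 0 4009834.0278057163
[-1, 1, 1, 1, 1, 1, -1] 1 3651591.088170903
[-1, 1, 1, 1, 1, 1, -1] 2 4152452.5834667413
[-1, 1, 1, 1, 1, 1, -1] 3 4016825.6243466814
[-1, 1, -1, 1, -1, 1, 1] 0 4657901.737693688
[-1, 1, -1, 1, -1, 1, 1] 1 4658355.63662197
[-1, 1, -1, 1, -1, 1, 1] 2 8439261.137505753
[-1, 1, -1, 1, -1, 1, 1] 3 4659313.719997867
[-1, 1, -1, 1, -1, 1, -1] 0 0.4480967273470951
0.0058194380174947415 [-1, 1, -1, 1, -1, 1, -1] [-0.0000e+00  0.0000e+00  0.0000e+00  0.0000e+00 -0.0000e+00 -0.0000e+00
 -4.6532e+02  0.0000e+00 -0.0000e+00  2.4250e+02  0.0000e+00 -7.5000e+00
  2.4200e+01 -0.0000e+00 -7.5000e+00  4.4180e+02  0.0000e+00 -1.5750e+01
  1.4552e+02 -0.0000e+00 -1.5750e+01  3.4377e+02  0.0000e+00 -1.8000e-01
  4.7500e+01 -0.0000e+00 -1.8000e-01  7.9140e+01 -0.0000e+00  0.0000e+00
  2.7405e+02  1.2289e+02  3.0516e+02  3.0516e+02]
```

```bash
cat >> h.py <<'E'
from fk import fk as _fk
from scipy.optimize import least_squares
from scipy.spatial.transform import Rotation as Ro
_d=np.load('fk.npz'); TR=Ro.from_rotvec(_d['p'][31:34]).as_matrix()
LO=np.array([-157.87,-19.46,-87.15,11.01,-62.26,9.8,-161.44])+2;HI=np.array([157.87,123.44,90,140.99,242.26,113.94,161.44])-2
def FK(q,full=False):
    x,pts,T=_fk(np.array(q),_d['p'],_d['s'],True)
    return (x,T@TR,np.array(pts)) if full else (x,T@TR)
def IK(p,R,seed,w=0.003):
    def f(q):
        x,T=FK(q); return np.r_[x-p,(T-R).ravel()*200,w*(q-seed)*np.array([.3,.3,3,.3,3,.3,.3])]
    r=least_squares(f,np.clip(seed,LO+.1,HI-.1),bounds=(LO,HI)); x,T=FK(r.x)
    return r.x,np.linalg.norm(x-p),np.degrees(np.arccos(np.clip((np.trace(T.T@R)-1)/2,-1,1)))
# tool tilted: approach pitched forward by t from down, azimuth rel. case az
def Rtilt(t,az=0,flip=False):
    X,Y=axes(YAW+az); t=np.radians(t); a=X*np.sin(t)-Z*np.cos(t); x=X*np.cos(t)+Z*np.sin(t)
    if flip: x=-x
    return np.c_[x,a,np.cross(x,a)]
E
python3 - <<'E'
from h import *
q=env.current_qpos();print(FK(q)[0]-env.current_ee_pos(),FK(q,1)[2].round())
seed=np.array([33,33,0,82,0,65,119.])
for pt in [(-53.3,-15,230),(-53.3,-15,132),(65,-15,246),(65,-15,340),(-60,40,340)]:
    r=IK(P(*pt),Rt(0),seed);print(pt,np.round(r[0]),np.round(r[1:],2))
for t in (45,60,75,90):
  for az in (0,-15):
   for fl,s7 in((0,119),(1,-61)):
    for pt in [(20,-52,220),(131,-52,241)]:
      sd=np.array([30,50,0,70,0,180-120-t if t<60 else 20,s7]); r=IK(P(*pt),Rtilt(t,az,fl),sd);print(t,az,fl,pt,np.round(r[0]),np.round(r[1:],2))
E
```

```text
[ 1.11838648e-05 -4.04113962e-07  2.75797545e-05] [[   0.   -0.  243.]
 [   0.   -7.  267.]
 [ 373.  -14.  504.]
 [ 488.  -18.  594.]
 [ 502. -348.  500.]
 [ 505. -393.  485.]
 [ 504. -393.  406.]
 [ 504. -394.  132.]]
(-53.3, -15, 230) [ 34.  30.   0.  89.  -0.  61. 118.] [0. 0.]
(-53.3, -15, 132) [ 34.  36.  -0.  95.   0.  49. 118.] [0. 0.]
(65, -15, 246) [ 29.  39.   0.  69.  -0.  72. 114.] [0. 0.]
(65, -15, 340) [ 29.  37.   0.  60.  -0.  84. 114.] [0. 0.]
(-60, 40, 340) [ 29.  23.  -0.  84.   0.  73. 114.] [0. 0.]
45 0 0 (20, -52, 220) [ 74.  33. -40. 109. -32.  12. 159.] [5.54 2.66]
45 0 0 (131, -52, 241) [ 59.  35. -31.  99. -31.  12. 152.] [0. 0.]
45 0 1 (20, -52, 220) [ 70.  32. -34. 111. -60.  12.   7.] [2.01 0.97]
45 0 1 (131, -52, 241) [ 59.  35. -31.  99. -31.  12. -28.] [0. 0.]
45 -15 0 (20, -52, 220) [ 49.  26. -11. 111. -53.  12. 159.] [13.72  6.62]
45 -15 0 (131, -52, 241) [ 34.  31.   1. 102. -60.  12. 159.] [5.18 2.66]
45 -15 1 (20, -52, 220) [ 49.  26. -11. 111. -60.  12. -12.] [12.52  6.06]
45 -15 1 (131, -52, 241) [ 34.  31.   0. 102. -60.  12. -20.] [5.1  2.63]
[... 1082 characters left out ...]
60.  12.  21.] [52.16 26.42]
75 -15 1 (131, -52, 241) [ 75.  43. -48.  98. -60.  12.   7.] [47.56 25.63]
90 0 0 (20, -52, 220) [104.  81. -85. 106.  11.  12. 159.] [39.   21.34]
90 0 0 (131, -52, 241) [ 92.  80. -85.  96.   9.  12. 159.] [37.85 21.22]
90 0 1 (20, -52, 220) [105.  88. -82. 110. -60.  12.  61.] [32.53 16.04]
90 0 1 (131, -52, 241) [ 93.  85. -82.  99. -60.  12.  57.] [32.52 17.16]
90 -15 0 (20, -52, 220) [105.  80. -85. 106.  10.  12. 159.] [61.84 33.01]
90 -15 0 (131, -52, 241) [ 93.  79. -85.  94.   9.  12. 159.] [60.11 33.41]
90 -15 1 (20, -52, 220) [106.  93. -84. 109. -60.  12.  67.] [56.37 28.83]
90 -15 1 (131, -52, 241) [ 94.  89. -84.  98. -60.  12.  61.] [55.29 30.29]
```

Run:
```python
from h import *
def push(th,t,y=45,s=2,m=0,az=0):
    r=np.radians(th); E=np.array([103-203*np.cos(r),88+203*np.sin(r)]); tt=np.radians(t)
    w=E-(11+m)*np.array([np.cos(tt),np.sin(tt)])-s*np.array([np.sin(tt),-np.cos(tt)])
    return P(w[0],y,w[1])
for t in (20,30,38):
  for az in (0,-12,-25):
    for th in (55,75,101):
      sd=np.array([30,35,0,90,0,30,119]); p=push(th,t)
      r=IK(p,Rtilt(t,az),sd); print(t,az,th,p.round(),np.round(r[0]),np.round(r[1:],2))
```

```text
20 0 55 [ 539. -336.  252.] [ 38.  21.  -7. 105. -10.  37. 123.] [0. 0.]
20 0 75 [ 602. -343.  282.] [ 34.  24.  -5.  95.  -8.  43. 118.] [0. 0.]
20 0 101 [ 693. -351.  285.] [ 29.  31.  -5.  82.  -6.  49. 113.] [0. 0.]
20 -12 55 [ 539. -336.  252.] [ 33.  20.  -4. 106.  -5.  34. 106.] [0. 0.]
20 -12 75 [ 602. -343.  282.] [ 29.  23.  -2.  96.  -4.  41. 102.] [0. 0.]
20 -12 101 [ 693. -351.  285.] [25. 30. -2. 83. -2. 47. 98.] [0. 0.]
20 -25 55 [ 539. -336.  252.] [ 26.  20.   1. 107.   1.  33.  86.] [0. 0.]
20 -25 75 [ 602. -343.  282.] [24. 23.  2. 97.  2. 40. 83.] [0. 0.]
20 -25 101 [ 693. -351.  285.] [21. 30.  2. 83.  2. 47. 81.] [0. 0.]
30 0 55 [ 539. -337.  251.] [ 50.  20. -19. 113. -19.  23. 134.] [0. 0.]
30 0 75 [ 603. -343.  280.] [ 42.  22. -14. 103. -15.  29. 127.] [0. 0.]
30 0 101 [ 694. -351.  284.] [ 35.  28. -10.  92. -11.  33. 119.] [0. 0.]
30 -12 55 [ 539. -337.  251.] [ 40.  18. -11. 115. -10.  18. 111.] [0. 0.]
30 -12 75 [ 603. -343.  280.] [ 33.  20.  -7. 106.  -7.  25. 106.] [0. 0.]
30 -12 101 [ 694. -351.  284.] [ 28.  27.  -4.  94.  -4.  30. 100.] [0. 0.]
30 
[... 195 characters left out ...]
 4. 29. 78.] [0. 0.]
38 0 55 [ 540. -337.  249.] [ 61.  21. -31. 119. -39.  12. 156.] [0. 0.]
38 0 75 [ 604. -343.  279.] [ 56.  22. -29. 110. -18.  16. 132.] [0. 0.]
38 0 101 [ 694. -351.  282.] [ 44.  28. -20.  99. -13.  20. 124.] [0. 0.]
38 -12 55 [ 540. -337.  249.] [ 32.  17.   1. 121. -58.  12. 159.] [3.44 1.51]
38 -12 75 [ 604. -343.  279.] [ 32.  19.  -4. 113. -30.  12. 129.] [0. 0.]
38 -12 101 [ 694. -351.  282.] [ 31.  25.  -8. 102.  -5.  15. 102.] [0. 0.]
38 -25 55 [ 540. -337.  249.] [ 47.  18. -26. 123.  79.  12.   9.] [0.01 0.  ]
38 -25 75 [ 604. -343.  279.] [ 29.  19.  -7. 114.  37.  12.  49.] [0. 0.]
38 -25 101 [ 694. -351.  282.] [ 14.  25.  10. 103.   5.  15.  77.] [0. 0.]
```

Run:
```python
from h import *
env.set_gripper(50)
env.move_linear(P(-53.3,-15,240),velocity=200)
q0=env.current_qpos()
q1=IK(P(-53.3,-15,240),Rt(0),np.array([33,33,0,82,0,65,119.]))[0]
for s in (.25,.5,.75): 
    x,R,pts=FK(q0+s*(q1-q0),1); print(x.round(),R[:,1].round(2),pts[[3,4,6]].round().tolist())
print(env.current_t())
env.movej(q1)
print(env.current_t(),env.current_ee_pos())
pos,rot=env.current_ee_pos(),env.current_ee_rot()
p,d=env.capture('wrist');save('w6',p)
K,e,R=campose('wrist',pos,rot)
v,u=np.nonzero((d>0));dd=d[v,u];Q=np.c_[(u-K[0,2])/K[0,0]*dd,-(v-K[1,2])/K[1,1]*dd,-dd]@R.T+e
X,Y=axes(YAW);c=np.c_[(Q-C)@X,(Q-C)@Y,Q[:,2]]
k=(c[:,2]>130)&(c[:,2]<148)&(abs(c[:,0]+53)<60)&(abs(c[:,1]+15)<60)
print(k.sum(),c[k].min(0),c[k].max(0),cv2.minAreaRect(c[k,:2].astype(np.float32)))
```

```text
[ 468. -393.  199.] [-0.09  0.11 -0.99] [[408.0, -77.0, 682.0], [487.0, -391.0, 566.0], [492.0, -425.0, 470.0]]
[ 456. -391.  186.] [-0.13  0.15 -0.98] [[354.0, -131.0, 718.0], [482.0, -406.0, 555.0], [490.0, -432.0, 454.0]]
[ 469. -392.  198.] [-0.1   0.1  -0.99] [[291.0, -169.0, 749.0], [477.0, -398.0, 573.0], [496.0, -420.0, 470.0]]
17.0417
19.05 [ 504.04048723 -393.38750858  239.3083329 ]
2670 [-98.84388702 -22.39409584 130.88962605] [ -4.22669878  -8.335486   143.74991646] ((-51.52836227416992, -15.44968032836914), (94.62871551513672, 13.98542308807373), 0.20260781049728394)
```

View pics/w6.png

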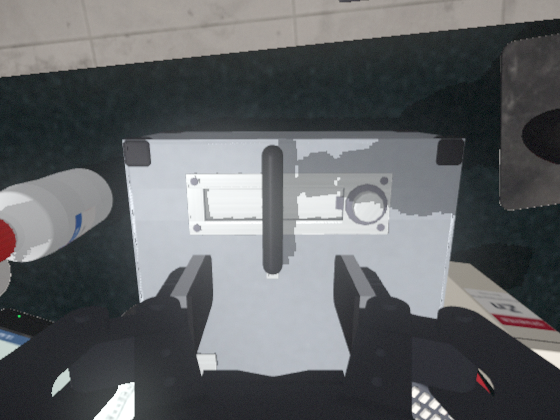

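```bash
cat >> h.py <<'E'
def lift(th,y=-15.2,dz=-2):
    r=np.radians(th); return P(103-156.2*np.cos(r)+46*np.sin(r),y,88+156.2*np.sin(r)+46*np.cos(r)+dz)
E
python3 - <<'E'
from h import *
env.move_linear(lift(0),velocity=150)
env.set_gripper(0)
f0=env.current_force(); print(env.current_t(),env.current_grip_width(),f0)
for th in (2,5,10,16,23,30):
    env.move_linear(lift(th),velocity=70); print(th,env.current_t(),(env.current_force()-f0).round(1),env.current_wrist_torque().round(2),env.current_grip_width())
    if np.linalg.norm(env.current_force()-f0)>60: break
save('s7',env.capture('scene')[0]); print(env.current_qpos().round())
E
```

```text
20.3917 11.381966008219758 [-1.65329495  0.75962028  5.09750523]
2 20.6417 [ 0.6 -1.9 -6.3] [-0.19  0.19  0.02] 11.490694464819736
5 20.9167 [ 1.9 -2.  -8.4] [-0.19  0.5   0.02] 11.57697153413509
10 21.2667 [ 2.8 -2.4 -8.3] [-0.4   0.05  0.14] 11.736738286194598
16 21.6583 [  7.3  -4.  -11.7] [-0.71 -0.92  0.17] 11.367723398949696
23 22.0917 [ 10.2  -5.3 -14.9] [-1.   -1.58  0.14] 11.074697471715016
30 22.525 [  9.6  -5.8 -17.5] [-1.05 -1.44  0.18] 10.98356900904399
[ 32.  35.  -0.  85.  -0.  60. 117.]
```

View pics/s7.png

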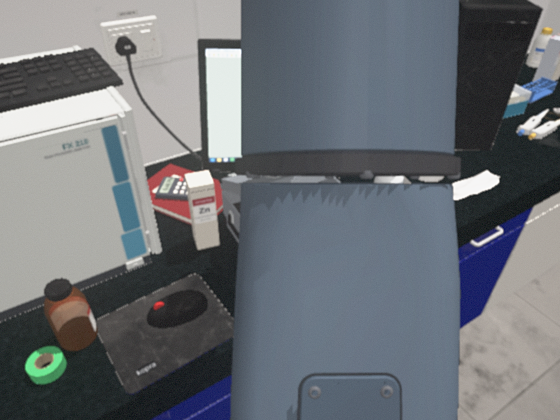

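Lid is rising with modest forces; the arm hides it in the scene view. Continue the arc.

Run:
```python
from h import *
for th in (37,44,51,58):
    env.move_linear(lift(th),velocity=70); print(th,env.current_t(),env.current_force().round(1),env.current_wrist_torque().round(2),env.current_grip_width())
    if np.linalg.norm(env.current_force())>60: break
p,d=env.capture('wrist');save('w8',p)
p,d=env.capture('top');save('t8',p)
```

```text
37 23.0083 [  9.   -5.2 -14.1] [-0.82 -1.66 -0.16] 10.412797628926912
44 23.4417 [  8.9  -5.2 -16.7] [-0.87 -1.98 -0.19] 9.343656684897923
51 23.875 [-0.4 -0.2 -0.2] [-0.06 -0.07  0.02] 0.2238730595095105
58 24.3083 [ 0.1 -0.4  0.1] [ 0.01 -0.02  0.03] 0.16939639708409476
```

View pics/w8.png

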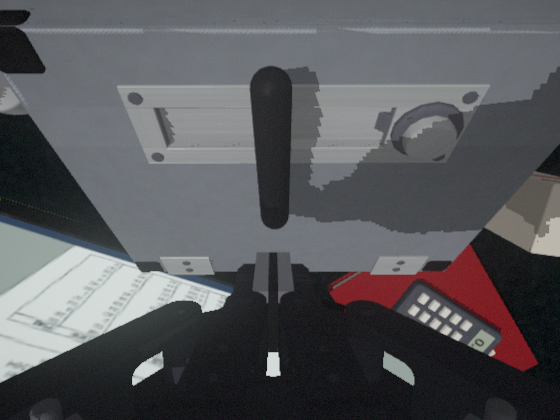

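Run:
```python
from h import *
pos,rot=env.current_ee_pos(),env.current_ee_rot()
p,d=env.capture('wrist')
K,e,R=campose('wrist',pos,rot)
v,u=np.nonzero((d>0));dd=d[v,u];Q=np.c_[(u-K[0,2])/K[0,0]*dd,-(v-K[1,2])/K[1,1]*dd,-dd]@R.T+e
X,Y=axes(YAW);c=np.c_[(Q-C)@X,(Q-C)@Y,Q[:,2]]
for a in (-90,-60,35,80):
    k=(abs(c[:,1]-a)<6)&(c[:,2]>130)&(c[:,0]<80)&(c[:,0]>-150)
    if k.sum()>20:
        f=np.polyfit(c[k,0],c[k,2],1); print(a,k.sum(),np.degrees(np.arctan(-f[0])),c[k,0].min(),c[k,2].max(), f)
print((env.current_ee_pos()-C)@X,pos)
env.move_linear(pos+Z*110,velocity=200)
print(env.current_t())
```

```text
-90 6558 39.03077277907991 -46.83257804409646 241.52227301993742 [ -0.8106737  208.11136016]
-60 12127 -34.968144505077966 -46.8732075419181 324.5557105088784 [  0.69937928 241.92066431]
35 10161 -26.43792482209578 -46.761022002648325 324.725218306265 [  0.4972296 237.6909359]
80 6380 39.17642879207932 -46.56142427228113 240.76735971276335 [ -0.81489529 207.7065502 ]
58.6012920904342 [ 615.74629311 -404.53036013  242.7308257 ]
25.1583
```

```bash
cat >> h.py <<'E'
def push(th,t,y=45,s=-3,m=0):
    r=np.radians(th); E=np.array([103-203*np.cos(r),88+203*np.sin(r)]); tt=np.radians(t)
    w=E-(11+m)*np.array([np.cos(tt),np.sin(tt)])-s*np.array([np.sin(tt),-np.cos(tt)])
    return P(w[0],y,w[1])
def tl(th): return np.interp(th,[41,101],[12,30])
E
python3 - <<'E'
from h import *
q=env.current_qpos()
for p,R in [(P(-110,45,350),Rtilt(12)),(push(41,12,m=30),Rtilt(12))]+[(push(th,tl(th)),Rtilt(tl(th))) for th in (41,55,70,85,101)]:
    r=IK(p,R,q); print(p.round(),np.round(r[0]),np.round(r[1:],2)); 
env.move_linear(P(-110,45,350),velocity=250,attitude=Rtilt(12))
env.move_linear(push(41,12,m=30),velocity=200)
print(env.current_t(),env.current_force().round(1),env.current_qpos().round(),env.current_grip_width())
save('t9',env.capture('top')[0]);save('w9',env.capture('wrist')[0])
E
```

```text
[ 454. -328.  350.] [ 36.  13.  -1.  99.  -7.  58. 122.] [0. 0.]
[ 474. -330.  210.] [ 36.  22.  -3. 109.  -7.  39. 123.] [0. 0.]
[ 503. -333.  216.] [ 34.  23.  -3. 105.  -6.  41. 121.] [0. 0.]
[ 540. -337.  248.] [ 34.  23.  -4. 102.  -8.  41. 121.] [0. 0.]
[ 587. -341.  272.] [ 34.  23.  -6.  98. -10.  40. 121.] [0. 0.]
[ 639. -346.  283.] [ 34.  25.  -7.  94. -11.  37. 120.] [0. 0.]
[ 696. -352.  279.] [ 35.  29. -10.  92. -11.  32. 120.] [0. 0.]
26.9 [-0.2 -0.2 -0. ] [ 36.  22.  -3. 109.  -7.  39. 123.] -0.08908540426446467
```

View pics/w9.png

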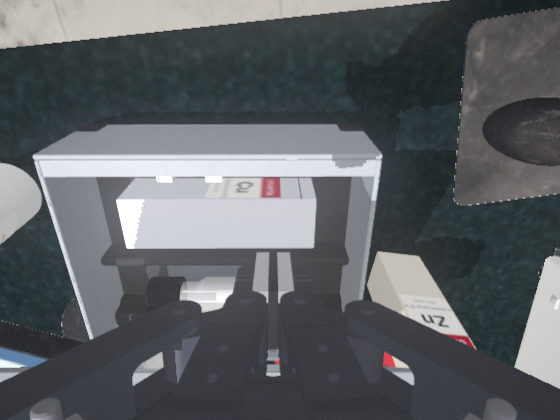

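View pics/t9.png

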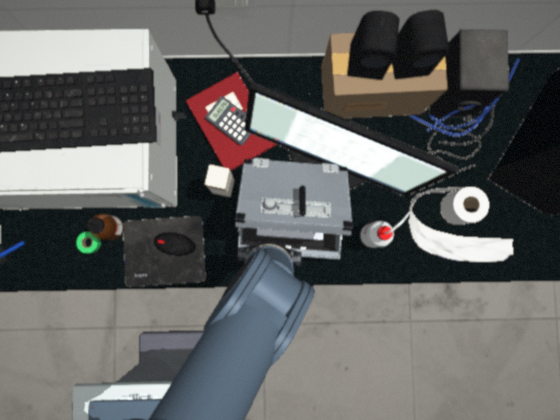

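Run:
```python
from h import *
X,Y=axes(YAW)
for cam in ('wrist','top'):
    pos,rot=env.current_ee_pos(),env.current_ee_rot()
    p,d=env.capture(cam)
    K,e,R=campose(cam,pos,rot)
    v,u=np.nonzero((d>0));dd=d[v,u];Q=np.c_[(u-K[0,2])/K[0,0]*dd,-(v-K[1,2])/K[1,1]*dd,-dd]@R.T+e
    c=np.c_[(Q-C)@X,(Q-C)@Y,Q[:,2]]
    for a in (-110,-80,80,100,112):
        k=(abs(c[:,1]-a)<5)&(c[:,2]>60)&(c[:,0]<150)&(c[:,0]>-150)
        print(cam,a,[(int(x),int(c[k&(abs(c[:,0]-x)<5),2].max())) for x in range(-120,150,15) if (k&(abs(c[:,0]-x)<5)).any()])
```

```text
wrist -110 [(-105, 89), (-90, 90), (15, 165), (75, 86)]
wrist -80 [(-105, 89), (-90, 90), (-60, 69), (-45, 69), (-30, 70), (-15, 69), (105, 91)]
wrist 80 [(-120, 286), (-105, 282), (-90, 270), (-60, 69), (-45, 70), (-30, 69), (-15, 69)]
wrist 100 [(-120, 288), (-105, 89), (-90, 90), (-45, 226)]
wrist 112 [(-105, 89), (-90, 90), (-75, 89), (-60, 89), (-45, 89), (-30, 89), (-15, 196), (0, 182), (15, 170), (30, 88), (45, 70)]
top -110 [(-90, 91), (-45, 236), (-30, 240), (-15, 229), (0, 213), (15, 202), (30, 188), (45, 177), (60, 162), (75, 152), (90, 139), (105, 127), (120, 165), (135, 350)]
top -80 [(-90, 90), (-45, 234), (-30, 240), (-15, 228), (0, 216), (15, 203), (30, 187), (45, 174), (60, 165), (75, 149), (90, 137), (105, 129), (120, 111), (135, 239)]
top 80 [(-120, 589), (-105, 427), (-90, 284), (-45, 233), (-30, 240), (-15, 227), (0, 212), (15, 203), (30, 191), (45, 175), (60, 163), (75, 150), (90, 135), (105, 126), (120, 111)]
top 100 [(-120, 294), (-105, 299), (-90, 298), (-45, 235), (-30, 241), (-15, 231), (0, 215), (15, 200), (30, 188), (45, 174), (60, 163), (75, 149), (90, 136), (105, 126), (120, 108)]
top 112 [(-90, 89), (-75, 89), (-60, 89), (-45, 232), (-30, 240), (-15, 227), (0, 215), (15, 202), (30, 187), (45, 174), (60, 162), (75, 149), (90, 137), (105, 124), (120, 108)]
```

Run:
```python
from h import *
env.move_linear(push(38,tl(41),m=2),velocity=100,attitude=Rtilt(tl(41)),contact_N=6)
f0=env.current_force();print(env.current_t(),f0)
for th in (45,52,59,66,73,80):
    r=env.move_linear(push(th,tl(th)),velocity=80,attitude=Rtilt(tl(th)),contact_N=30)
    print(th,r,env.current_t(),env.current_force().round(1),(env.current_ee_pos()-push(th,tl(th))).round(1))
    if r: break
save('t10',env.capture('top')[0])
```

```text
27.4583 [-0.08051715 -0.2941308  -0.26391714]
45 False 27.9417 [-0.1  0.2  0.1] [ 0.6 -0.2  0.6]
52 False 28.4 [ 0.  -1.2  0.3] [ 0.6 -0.1  0.4]
59 False 28.8583 [-1.4  0.2 -0.7] [ 0.5 -0.1  0.3]
66 False 29.3167 [-0.6  0.   0.3] [ 0.3 -0.1  0.2]
73 False 29.775 [-0.3 -0.4 -0.2] [ 0.3 -0.   0.2]
80 False 30.2333 [-0.1  0.6 -0.6] [0.3 0.  0.2]
```

View pics/t10.png

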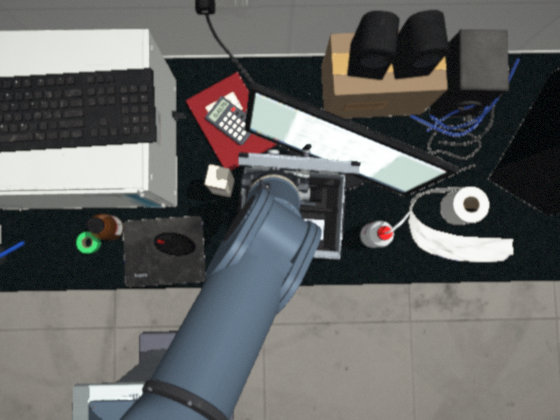

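```bash
cat >> h.py <<'E'
def lidprobe():
    X,Y=axes(YAW); p,d=env.capture('top'); K,e,R=campose('top')
    v,u=np.nonzero((d>0));dd=d[v,u];Q=np.c_[(u-K[0,2])/K[0,0]*dd,-(v-K[1,2])/K[1,1]*dd,-dd]@R.T+e
    c=np.c_[(Q-C)@X,(Q-C)@Y,Q[:,2]]
    for a in (-110,-85,-60,90,112):
        k=(abs(c[:,1]-a)<6)&(c[:,2]>240)&(c[:,2]<325)&(c[:,0]<200)&(c[:,0]>20)
        if k.any(): print(a,k.sum(),'x',c[k,0].min().round(),c[k,0].max().round(),'z',c[k,2].min().round(),c[k,2].max().round())
    return p
E
python3 - <<'E'
from h import *
lidprobe()
for th in (86,91,95):
    r=env.move_linear(push(th,tl(th)),velocity=60,attitude=Rtilt(tl(th)),contact_N=25)
    print(th,r,env.current_t(),env.current_force().round(1),(env.current_ee_pos()-push(th,tl(th))).round(1))
    if r: break
save('t11',lidprobe())
E
```

```text
-110 180 x 72.0 165.0 z 240.0 324.0
-85 170 x 71.0 172.0 z 240.0 325.0
-60 173 x 71.0 181.0 z 243.0 324.0
90 161 x 71.0 200.0 z 242.0 323.0
112 107 x 71.0 200.0 z 240.0 314.0
86 False 30.8417 [ 0.2 -0.1 -0.1] [0.6 0.1 0.1]
91 False 31.2917 [-0.2 -0.4  0.2] [0.6 0.  0.1]
95 False 31.6833 [ 0.6 -0.4  0.5] [ 0.5 -0.  -0. ]
-110 98 x 125.0 164.0 z 240.0 325.0
-85 100 x 126.0 173.0 z 286.0 325.0
-60 168 x 120.0 181.0 z 241.0 325.0
90 161 x 125.0 200.0 z 242.0 324.0
112 124 x 120.0 200.0 z 241.0 320.0
```

View pics/t11.png

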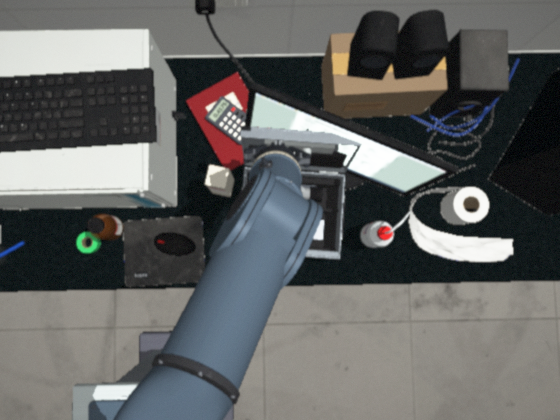

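Run:
```python
from h import *
for th in (98,99.5,101,102.5,104,105.5):
    r=env.move_linear(push(th,30),velocity=40,attitude=Rtilt(30),contact_N=14)
    print(th,r,env.current_t(),env.current_force().round(1),(env.current_ee_pos()-push(th,30)).round(1))
    if r: break
lidprobe()
```

```text
98 False 32.1583 [-0.1  0.5  0.5] [ 0.2 -0.1 -0. ]
99.5 False 32.4417 [-0.8 -0.4 -1.3] [-0.  -0.  -0.4]
101 True 32.65 [ 0.9 -0.   0.4] [-3.6  0.2 -3. ]
-110 96 x 130.0 165.0 z 240.0 324.0
-85 95 x 138.0 172.0 z 242.0 323.0
-60 128 x 131.0 180.0 z 241.0 325.0
90 160 x 140.0 200.0 z 240.0 324.0
112 123 x 132.0 200.0 z 240.0 320.0
```

Run:
```python
from h import *
for th in (101,102,103):
    r=env.move_linear(push(th,30),velocity=15,attitude=Rtilt(30),contact_N=16)
    print(th,r,env.current_t(),env.current_force().round(1),(env.current_ee_pos()-push(th,30)).round(1))
    if r: break
env.dwell(.1);print(env.current_force())
save('w12',env.capture('wrist')[0])
```

```text
101 False 33.2 [-10.5   1.4  -3.3] [-2.9  0.  -2.6]
102 False 33.5833 [-21.7   2.3   0.7] [-5.1 -0.1 -3.6]
103 False 33.9667 [-28.5   3.2   1.2] [-7.2 -0.3 -5. ]
[-29.13494963   4.12664463   0.41503967]
```

View pics/w12.png

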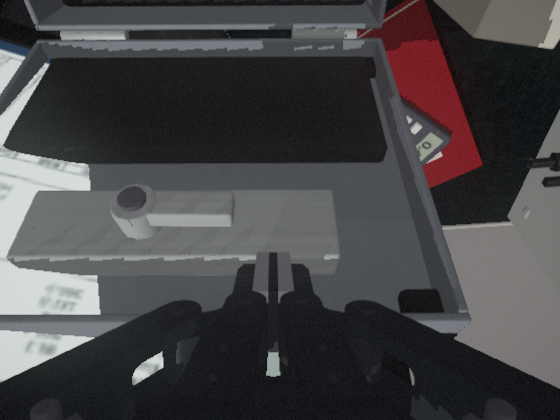

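Run:
```python
from h import *
X,Y=axes(YAW)
p=env.current_ee_pos()
print('x,z',(p-C)@X,p[2])
env.move_linear(p-X*60,velocity=120)
print(env.current_force().round(1))
env.move_linear(P(-40,60,330),velocity=200)
env.move_linear(P(-150,100,400),velocity=250)
print(env.current_t(),env.current_force().round(1))
top=lidprobe();save('t13',top)
p,d=env.capture('top')
for t in ('lamp_carton','wash_bottle'):
    x=env.recognise('top',t)[0];print(t,x['conf'],x['centre'])
p,d=env.capture('scene');save('s13',p)
K,e,R=campose('scene');v,u=np.nonzero(d>0);dd=d[v,u];Q=np.c_[(u-K[0,2])/K[0,0]*dd,-(v-K[1,2])/K[1,1]*dd,-dd]@R.T+e
c=np.c_[(Q-C)@X,(Q-C)@Y,Q[:,2]]
for a in (60,85,100,-90):
    k=(abs(c[:,1]-a)<6)&(c[:,2]>120)&(c[:,2]<285)&(c[:,0]>60)&(c[:,0]<165)
    if k.sum()>10: f=np.polyfit(c[k,2],c[k,0],1);print(a,k.sum(),90+np.degrees(np.arctan(f[0])),f)
```

```text
x,z 133.53376376692137 272.7305266740426
[ 1.1  0.3 -0.4]
36.3083 [ 1.5 -0.2 -0.4]
-110 97 x 128.0 165.0 z 241.0 324.0
-85 92 x 138.0 172.0 z 242.0 324.0
-60 132 x 132.0 179.0 z 240.0 325.0
90 158 x 140.0 200.0 z 241.0 323.0
112 128 x 131.0 200.0 z 240.0 320.0
lamp_carton 0.89 [219.4, 182.3]Traceback (most recent call last):
  File "<stdin>", line 13, in <module>
IndexError: list index out of range
```

View pics/t13.png

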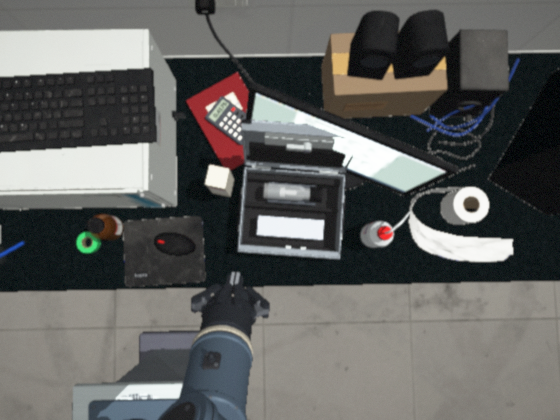

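Run:
```python
from h import *
X,Y=axes(YAW)
a=cv2.imread('pics/top0.png').astype(int);b=cv2.imread('pics/t13.png').astype(int);df=abs(a-b).sum(2)
print('diff carton',df[160:200,200:235].mean(),'bottle',df[215:250,357:395].mean(),'ref',df[215:250,440:490].mean())
p,d=env.capture('scene');save('s13',p)
K,e,R=campose('scene');v,u=np.nonzero(d>0);dd=d[v,u];Q=np.c_[(u-K[0,2])/K[0,0]*dd,-(v-K[1,2])/K[1,1]*dd,-dd]@R.T+e
c=np.c_[(Q-C)@X,(Q-C)@Y,Q[:,2]]
k=(abs(c[:,1])<108)&(c[:,2]>270)&(c[:,2]<300)&(c[:,0]>100)&(c[:,0]<165)
for y in (0,30,60,90):
    for z in (150,250,285):
        k=(abs(c[:,1]-y)<8)&(abs(c[:,2]-z)<4)&(c[:,0]>60)&(c[:,0]<200)
        if k.any(): print(y,z,np.median(c[k,0]).round(1),c[k,0].min().round(1))
```

```text
diff carton 18.595714285714287 bottle 8.12781954887218 ref 6.7051428571428575
0 150 119.6 117.1
0 250 132.0 114.9
0 285 162.0 137.9
30 150 119.2 115.8
30 250 132.5 116.3
30 285 171.9 135.1
60 150 119.1 116.4
60 250 132.4 128.9
60 285 179.9 134.7
90 150 119.2 116.5
90 250 150.8 147.7
90 285 189.9 136.0
```

```bash
sleep 2; ls pics/s13.png
```

```text
pics/s13.png
```

View pics/s13.png

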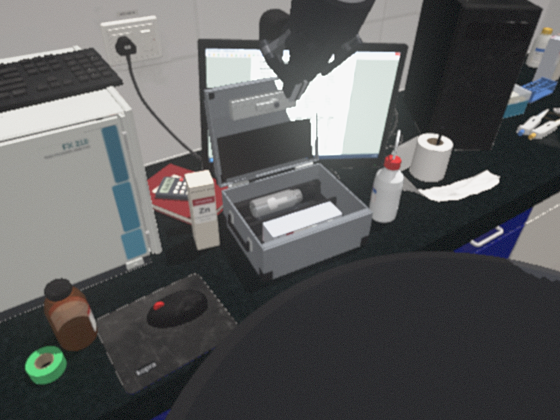

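Run:
```python
import cv2,numpy as np
a=cv2.imread('pics/scene0.png',0).astype(np.float32);b=cv2.imread('pics/s13.png',0).astype(np.float32)
for n,(r0,r1,c0,c1) in dict(carton=(170,250,185,222),bottle=(150,222,370,405),ref=(270,330,140,210)).items():
    print(n,cv2.phaseCorrelate(a[r0:r1,c0:c1].copy(),b[r0:r1,c0:c1].copy()))
a=cv2.imread('pics/top0.png',0).astype(np.float32);b=cv2.imread('pics/t13.png',0).astype(np.float32)
for n,(r0,r1,c0,c1) in dict(carton=(162,200,202,233),bottle=(215,250,357,395)).items():
    print(n,cv2.phaseCorrelate(a[r0:r1,c0:c1].copy(),b[r0:r1,c0:c1].copy()))
from plant import env
print(env.current_t(),env.current_force()); env.sign_off()
```

```text
carton ((-0.007467337781314143, -0.10550346356813378), 0.9426097258925438)
bottle ((0.10279453673892647, 0.01246695759665073), 0.9904030038986678)
ref ((-0.04279248528887081, -0.06552436192205136), 1.0043331684889616)
carton ((-0.0304641172195268, 0.03801802329024895), 0.9169017059728504)
bottle ((0.08072378067847197, -0.009607075161124357), 0.9688015586800045)
36.5583 [ 0.25609745 -0.44805393 -0.35829141]
the job is handed in; nothing more can be done
```

The case is open with the lid back against its stop, and I handed the job in at about 36.6 s.

**What I did**
- **Button:** I pressed it with closed fingertips and the handle popped out. Depth put the bar's top at about 141 mm, 29 mm above the lid. I felt up to 10 N while pressing, including about 3 N sideways, so the finger may have brushed the bar's end.
- **Handle:** counterclockwise was blocked, with the torque rising to about 0.95 N m at 12°. Clockwise turned freely through the full quarter turn, and the bar measured 0.2° from square afterwards.
- **Lid:** I re-gripped the handle in a better arm posture and raised the lid. The grip slid off the bar at about 45°, and the lid stayed at about 40°. I then pushed its front edge over with the closed fingers until the stop pushed back with about 29 N. After that I withdrew.

**Last checks**
- The lid stands at about 100.1°, against a stop at 100.3°.
- The carton and bottle shifted 0.1 px or less between the first and last pictures, in both cameras.
- The arm is clear of everything, with about zero force on the tool.

**Disagreements**
- By depth, the right end of the open lid overlaps the monitor. I felt no contact there before the stop.
- The network missed the wash bottle in the last top picture, so I checked its position by comparing the pictures instead.

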